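Latch the dispatch case and hold the clip open on its card

ROBOT

A 7-joint arm with a two-finger parallel gripper is mounted at the origin on the work surface. World frame = base frame: x ahead of the robot, y to its left, z up, the work surface at z = 0. Lengths are in m, angles in rad, forces in N, time in s.
With the tool pointing down it reaches from about 0.4 to 0.9 m from the base axis. Payload 5.5 kg.
Tool frame: the origin (TCP) lies at the very end of the fingers, on their centre line; the grasp point (between the pads) lies behind it (hold_point_z is the z of the grasp point in the tool frame, in m); z points along the fingers, y is the direction in which the jaws open and shut (so a half turn about z gives the same grasp; the last joint's range is limited). The gripper opens to 92 mm and grips with 3 to 60 N. Pads are 19 mm wide; open, the fingers measure 130 mm over their backs; the gripper's body (75 mm by 190 mm) begins 47 mm behind the grasp point.
Start: joints at [-1.012, 0.501, -0.427, 1.55, 0.221, 1.138, -0.21], TCP at [0.189, 0.622, 0.227] pointing down, gripper open.
Joint ranges: [-2.88, 2.88], [-0.31, 2.03], [-1.54, 1.56], [0.2, 2.42], [-1.41, 4.55], [0.19, 2.02], [-2.57, 2.57]. Speed limits (rad/s): [2.57, 2.57, 3.14, 3.14, 3.14, 3.14, 3.14].

INTERFACE

Orientations are given as a 3x3 rotation matrix whose columns are the frame's x, y, z axes.
In Python, from workcell import * gives the robot as it stands.
- The arm moves only by the tool drive_tool, never from a script. Its argument "rows" is one flat list of numbers, 4 for each row, row after row: the shift along the world's x, y, z in cm, then the turn about the world's z in degrees. A call has 1 to 8 rows; each row is the pose to reach, as a shift and turn from the pose commanded when the call began; what a row does not reach only later rows make up. A row lasts 1/12 s, in which the tool goes at most 41.7 mm and 7.16 degrees, less where a joint would pass 70% of its speed; a pose out of reach is approached as far as the arm can. A call with a gripper value outside its range is refused whole. "jaw" is the opening, from 0 (shut) to 1 (fully open), set as the call begins (left out, the last holds). The fingers move at their own pace and stop on an object; the grip force is fixed at half the most. Time passes only in rows, so rows that repeat a pose let the fingers close. It gives the time, the measured TCP pose, the force and the opening at its end, in the units of the state.
- state(): the state, without advancing time (a new reading comes with each control period).
- grab_frame(name): name is "scene" or "top" or "wrist"; returns the picture (420x560x3 uint8, red, green, blue); there is no depth.
- calibration(name): a dict with "vfov" (degrees; the focal length in pixels is half the picture's height over the tangent of half this angle, whatever the lens; pixels are square), "cx", "cy" (the principal point, pixels), "world_from_camera" (4x4, takes a point from camera to world coordinates). Camera axes: x right, y down, z forward; pixel columns grow to the right and rows downward; lengths in m; the calibration is good to about 2 mm. A picture is of the moment at which its call begins: read the wrist's pose just before it. calibration takes no time and is no camera call; for the wrist camera it gives the pose at the moment of the call.
- finish_job(): hands the job in, once; it reports no verdict.
Trained networks look in the newest picture that a camera, given by its name, has taken for a name from the list of things; names that differ only in an ending like _2 or _b are one class to them, and where a whole thing is asked for, a point or a joint stands for the part that bears it (a point fixed in the world has none). Each returns a list of dicts, best first, with "score" (0 to 1); they miss things now and then, are a little off and sometimes report something else, mostly with a low value. They report only what shows in the picture. A call takes as long as a camera call. They do not tell look-alikes from the thing itself.
- spot_in(camera, name): "bbox" ([left, top, width, height] in pixels, round what is visible of it).
The state is a dict: "time": time; "joint_positions": joint angles; "joint_vel": joint speeds; "tau": joint torques, N m; "tcp_pos": TCP position; "ee_rot": TCP orientation; "contact_force": force on the tool from outside, world axes, zero at the start; "torque": the same for the moment, N m; "grip_width": finger opening in m.
Only numpy, scipy, OpenCV 4.12 (cv2) and the standard library are available. Lean on these libraries where they do the work, as an engineer would, in place of code of your own. Each camera call takes 0.05 s, during which the arm holds its last target. There are 200 camera calls.

TASK

Make the medicine case ready for its delivery note: first swing the latch on its lid closed until it rests in its catch. Then pick up the spring clip from the bench by its tails, squeeze it open and hold it gaping around the free upright edge of the card on the case, about halfway up the card, level, with the card well inside the mouth and the jaws clear of it, so that the note can be slipped in. Finish while still holding the clip open there, and leave the jar, the pack and the bottle where they stand.

Things in the scene. Friction and masses are not known exactly. Their poses are not given: they have to be found in the camera images.
- case: Grey plastic case with a lighter grey inset lid, fixed, 212 (x) x 252 (y) x 85 mm high. Origin: centre of its underside; x points away from its front, y to the left of one facing it from the robot, z up. Its front looks to the robot at yaw 0; yaw within 0.3 rad. The latch is on the right (-y) part of the lid, the card stands near its left edge.
- card: Stiff brown board card with a white panel, upright, fixed on the lid, 100 mm long (x), 3 mm thick (y), 80 mm high (z), axes parallel to the case's. Origin: foot of its free upright front edge, on the lid top 85 mm above the bench; the card runs from there to +x. Black cheeks 10 mm high hold its foot from 30 mm behind the free edge backwards; the front edge is free over its whole height.
- card_edge (a point): Point on the card's free upright front edge, halfway up: 40 mm above the lid, 125 mm above the bench, midway in the thickness.
- latch_pivot (a point): Point on the lid top on the latch's vertical turning axis, 85 mm above the bench.
- latch_knob (a point): Centre of the top face of the upright round knob on the latch bar: 14 mm in diameter, 34 mm free above the bar, top 129 mm above the bench, 62 mm from the turning axis. The steel bar is 13 mm wide, its top 10 mm above the lid, its end 94 mm from the axis. The catch, a bracket on the front rim 81 to 96 mm from the axis, reaches 17 mm above the lid.
- latch (a joint): Latch angle, rad, about the vertical: 0 = bar points straight to the front (case -x), in the catch against its stop; it grows counter-clockwise seen from above as the bar swings open towards case -y (1.5 at most). Starts at 0.7 to 1.3. Close it clockwise. Light friction (1 N at the knob); stays where it is left.
- clip: Loose dark steel spring clip like a big clothes-peg, lying on its side: hinge axis upright. 98 mm long, 55 mm across its tails, 34 mm high, 70 g. Origin: on the hinge axis at its underside; x points along the mouth to the jaw tips, 48 mm ahead; z up. Hinge barrel 12 mm thick. Two tails diverge to -x and end in upright rolls (see jaw_left). Starts with mouth away from the robot, yaw within 0.5 rad.
- jaw_left (a joint): Opening angle of the clip's +y jaw, rad: 0 = shut (3 mm gap at the tips), 0.2 = 22 mm gape, 0.4 = stop, 40 mm gape. Opens when the tail rolls (7 mm thick, 46 mm behind the hinge, 24 mm either side of the middle) are squeezed together against the spring: 6 N at first, 12 N at the stop, where they are 15 mm across outside and 52 mm behind the hinge.
- jaw_right (a joint): Opening angle of the clip's -y jaw in rad, always equal to jaw_left.
- pill_jar: Bystander: white jar, 56 mm diameter, 85 mm high; origin at the centre of its underside.
- med_box: Bystander: white carton pack with a green band, 50 x 110 x 60 mm high; origin at the centre of its underside.
- syrup_bottle: Bystander: amber bottle, 54 mm diameter, 130 mm high; origin at the centre of its underside.
There are look-alikes about, which are no part of the job. Of the things like the clip, leave any that is blue; of the rest the larger one is meant.

How it is judged:
By the outcome, as a careful person would: the job done as asked, in the order asked, and still so for the second after the job is handed in, while the arm keeps its last pose, push and grip.
It also fails if it takes over 59 s, if anything falls off the work surface, if the arm or the gripper's body presses on something with over 40 N, if the wrist force passes 120 N, or if a joint passes its speed limit or range.

## Working session

There is one attempt and no reset: what is moved stays moved. The work goes in short steps, Python scripts to look and compute and a tool call to move; the robot and the scene stay as the last step left them, time stands still between calls to the robot, and variables do not carry over. Pictures are saved under pics/ and viewed, about 8 in all and at most 12, crops included, and the job is handed in when it is done.

Besides the shell and the picture viewer there is one more tool, called after "Emit:" by a JSON object that holds its "name" and its "arguments", one argument or row to a line. drive_tool: Moves the arm, as the interface text tells. Its arguments: {"type":"object","properties":{"rows":{"type":"array"},"jaw":{"type":"number"}},"required":["rows"]}

```bash
mkdir -p pics; ls
cat > h.py <<'E'
from workcell import *
import numpy as np, cv2
def snap(n,f):
    c=calibration(n); im=grab_frame(n); cv2.imwrite('pics/'+f,im[:,:,::-1]); return c,im
def ray(c,u,v):
    f=210/np.tan(np.radians(c['vfov'])/2); T=np.array(c['world_from_camera'])
    d=T[:3,:3]@np.array([(u-c['cx'])/f,(v-c['cy'])/f,1]); return T[:3,3],d
def at(c,u,v,z):
    o,d=ray(c,u,v); return o+d*(z-o[2])/d[2]
def proj(c,p):
    f=210/np.tan(np.radians(c['vfov'])/2); T=np.array(c['world_from_camera'])
    q=T[:3,:3].T@(np.array(p)-T[:3,3]); return f*q[0]/q[2]+c['cx'], f*q[1]/q[2]+c['cy']
E
python3 - <<'E'
from h import *
np.set_printoptions(precision=3,suppress=True)
s=state(); print(s)
try: print(hold_point_z)
except Exception as e: print(e)
for n in ['scene','top']:
    c,im=snap(n,n+'0.png'); print(n,c)
    for t in ['case','card','latch_knob','latch','clip','pill_jar','med_box','syrup_bottle']:
        print(t,[(np.round(d['bbox']).tolist(),round(d['score'],2)) for d in spot_in(n,t)][:4])
a=cv2.imread('pics/scene0.png');b=cv2.imread('pics/top0.png')
E
```

```text
pics
{'time': 0.0, 'joint_positions': array([-1.012,  0.502, -0.427,  1.551,  0.221,  1.138, -0.21 ]), 'joint_vel': array([-0.001, -0.001, -0.001,  0.001, -0.001, -0.001,  0.   ]), 'tau': array([  0.001, -56.66 ,  -5.816, -27.911,  -0.069,   0.031,   0.   ]), 'tcp_pos': array([0.189, 0.621, 0.226]), 'ee_rot': array([[-0.957,  0.291, -0.001],
       [ 0.291,  0.957, -0.002],
       [ 0.   , -0.002, -1.   ]]), 'contact_force': array([-0.505, -0.261, -0.032]), 'torque': array([-0.05 ,  0.017,  0.026]), 'grip_width': 0.09191145685781367}
-0.0188
scene {'vfov': 50.87611431503337, 'cx': 273.3005879837256, 'cy': 208.55853847309683, 'world_from_camera': array([[-0.49 ,  0.674, -0.553,  1.171],
       [ 0.872,  0.387, -0.301,  0.291],
       [ 0.012, -0.629, -0.777,  0.995],
       [ 0.   ,  0.   ,  0.   ,  1.   ]])}
case [([181.0, 188.0, 126.0, 120.0], 0.57), ([142.0, 133.0, 20.0, 38.0], 0.34)]
card [([249.0, 233.0, 33.0, 36.0], 0.6), ([182.0, 186.0, 130.0, 119.0], 0.52)]
latch_knob [([225.0, 190.0, 8.0, 31.0], 0.74)]
latch [([228.0, 191.0, 5.0, 33.0], 0.72)]
clip [([421.0, 288.0, 22.0, 31.0
[... 220 characters left out ...]
)]
top {'vfov': 43.1755746439976, 'cx': 277.3119171160682, 'cy': 218.25713920544857, 'world_from_camera': array([[ 0.027, -0.991,  0.132,  0.332],
       [-0.999, -0.03 , -0.019, -0.046],
       [ 0.022, -0.132, -0.991,  1.633],
       [ 0.   ,  0.   ,  0.   ,  1.   ]])}
case [([232.0, 145.0, 99.0, 86.0], 0.95)]
card [([134.0, 146.0, 38.0, 22.0], 0.66), ([251.0, 153.0, 7.0, 33.0], 0.5)]
latch_knob [([301.0, 194.0, 10.0, 24.0], 0.46)]
latch [([298.0, 194.0, 18.0, 25.0], 0.49)]
clip [([150.0, 222.0, 24.0, 31.0], 0.59), ([232.0, 143.0, 97.0, 88.0], 0.41)]
pill_jar []
med_box [([131.0, 146.0, 40.0, 22.0], 0.57), ([161.0, 222.0, 4.0, 16.0], 0.18)]
syrup_bottle [([406.0, 225.0, 24.0, 25.0], 0.82)]
```

View pics/top0.png

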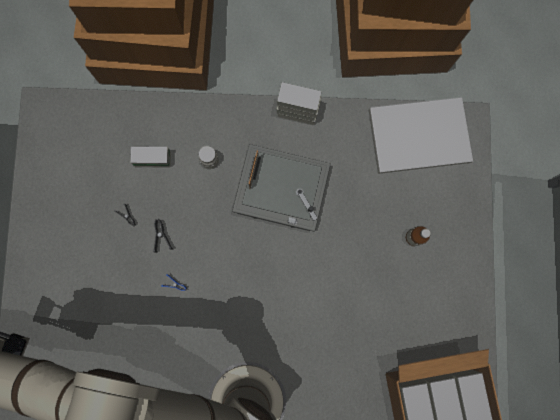

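View pics/scene0.png

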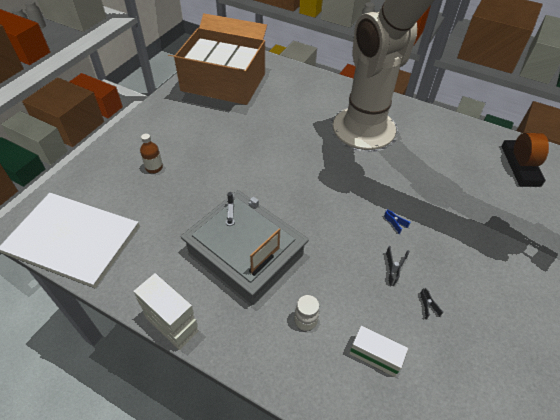

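The top view shows the case around (282,188), the latch knob at about (299,192) with the bar end at (314,217), the catch at (292,220) and the card at (254,170). The large dark clip is at (161,236), a smaller dark one at (126,215) and a blue one at (174,283). I'll enlarge the case and clip.

Run:
```python
import cv2,numpy as np
b=cv2.imread('pics/top0.png')
a=cv2.resize(b[138:238,225:335],None,fx=5,fy=5,interpolation=cv2.INTER_CUBIC)
d=cv2.resize(b[212:262,140:185],None,fx=5,fy=5,interpolation=cv2.INTER_CUBIC)
o=np.zeros((500,780,3),np.uint8);o[:,:550]=a;o[:250,555:780]=d
cv2.imwrite('pics/crop1.png',cv2.convertScaleAbs(o,alpha=1.5))
```

```text
(no output)
```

View pics/crop1.png

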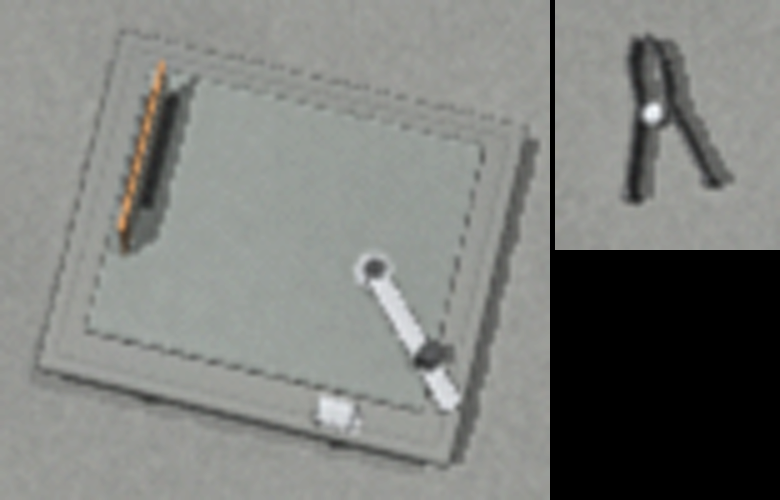

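Run:
```python
from h import *
np.set_printoptions(precision=4,suppress=True)
c=calibration('top')
A=lambda x,y,z:at(c,225+x/5-.4,138+y/5-.4,z)
for n,x,y,z in [('TL',122,30,.085),('TR',528,125,.085),('BR',447,465,.085),('BL',38,367,.085),('pivot',374,267,.095),('knob',432,353,.129),('end',450,405,.095),('catch',336,410,.102),('cardback',162,62,.165),('cardfront',123,228,.165)]:
    print(n,A(x,y,z))
B=lambda x,y,z:at(c,140+(x-555)/5-.4,212+y/5-.4,z)
for n,x,y in [('hinge',652,112),('tips',648,40),('tl',635,198),('tr',717,182)]: print(n,B(x,y,.034))
p=np.array([A(*q,.085)[:2] for q in [(122,30),(528,125),(447,465),(38,367)]])
m=p.mean(0); y=p[0]+p[3]-p[1]-p[2]; print('case',m,np.arctan2(-y[0],y[1]),[np.linalg.norm(p[i]-p[(i+1)%4]) for i in range(4)])
```

```text
TL [0.7616 0.0153 0.085 ]
TR [ 0.7113 -0.2292  0.085 ]
BR [ 0.5054 -0.1843  0.085 ]
BL [0.5562 0.0577 0.085 ]
pivot [ 0.6203 -0.1383  0.095 ]
knob [ 0.5648 -0.1706  0.129 ]
end [ 0.5396 -0.1846  0.095 ]
catch [ 0.5337 -0.1175  0.102 ]
cardback [ 0.7215 -0.0112  0.165 ]
cardfront [0.625  0.0076 0.165 ]
hinge [0.4869 0.2785 0.034 ]
tips [0.5305 0.2833 0.034 ]
tl [0.4349 0.2857 0.034 ]
tr [0.4459 0.2372 0.034 ]
case [ 0.6336 -0.0851] -0.20497201182285682 [np.float64(0.2495855808342164), np.float64(0.21075596982248535), np.float64(0.24731488731004078), np.float64(0.20969008011616064)]
```

Emit:
{"name": "drive_tool", "arguments": {
  "rows": [1,-2,0.5,2,2.5,-5,1,4,4,-8.5,1,6,5.6,-12,1,8,7.2,-15.5,1,10,8.8,-19,1,12,10.4,-22.5,1,14,12,-26,1,15],
  "jaw": 0.4
}}

```text
time: 1.57
tcp_pos: [0.3099, 0.3601, 0.237]
ee_rot: [[-0.999, 0.032, 0.001], [0.032, 0.999, 0.0], [-0.001, 0.0, -1.0]]
contact_force: [0.4, 0.3, 0.1]
grip_width: 0.0433
```

Emit:
{"name": "drive_tool", "arguments": {
  "rows": [1.7,-3.5,0,0,3.4,-7,0,0,5.1,-10.5,0,0,6.8,-14,0,0,8.5,-17.5,0,0,10.2,-21,0,0,11.9,-24.5,0,0,13.6,-28,0,0]
}}

```text
time: 2.23
tcp_pos: [0.4461, 0.08, 0.2372]
ee_rot: [[-0.999, 0.034, 0.001], [0.034, 0.999, 0.0], [-0.001, 0.0, -1.0]]
contact_force: [1.3, 0.8, 0.5]
grip_width: 0.0368
```

Emit:
{"name": "drive_tool", "arguments": {
  "rows": [1.7,-3.5,0,0,3.4,-7,0,0,5.1,-10.5,0,0,6.8,-14,0,0,8.5,-17.5,0,0,10.2,-21,0,0,11.5,-24.5,0,0,12,-25.3,0,0]
}}

```text
time: 2.9
tcp_pos: [0.566, -0.1792, 0.2368]
ee_rot: [[-0.999, 0.041, 0.001], [0.041, 0.999, -0.004], [-0.001, -0.004, -1.0]]
contact_force: [0.3, -0.5, -0.2]
grip_width: 0.0367
```

Run:
```python
from h import *
np.set_printoptions(precision=4,suppress=True)
s=state(); print({k:s[k] for k in ['time','tcp_pos','ee_rot','contact_force','joint_positions','grip_width']})
c,im=snap('wrist','w1.png')
for t in ['latch_knob','latch','card','case']: print(t,[(np.round(d['bbox']).tolist(),round(d['score'],2)) for d in spot_in('wrist',t)][:4])
print(proj(c,[.5648,-.1706,.129]),proj(c,[.6203,-.1383,.095]),proj(c,[.53,-.12,.102]), proj(c,s['tcp_pos']))
```

```text
{'time': 2.9, 'tcp_pos': array([ 0.566 , -0.1792,  0.2368]), 'ee_rot': array([[-0.9991,  0.0414,  0.0009],
       [ 0.0414,  0.9991, -0.0043],
       [-0.0011, -0.0043, -1.    ]]), 'contact_force': array([ 0.3118, -0.5411, -0.2062]), 'joint_positions': array([ 0.2181,  0.3555,  0.0518,  1.7028, -0.016 ,  1.0818,  1.8036]), 'grip_width': 0.03671767818352158}
latch_knob [([275.0, 162.0, 70.0, 90.0], 0.81)]
latch [([271.0, 157.0, 74.0, 98.0], 0.93)]
card [([490.0, 250.0, 70.0, 133.0], 0.57)]
case [([248.0, 118.0, 312.0, 268.0], 0.65)]
(np.float64(297.1568346073116), np.float64(203.4308944388534)) (np.float64(335.0737828109076), np.float64(252.3125349288541)) (np.float64(359.3449459947642), np.float64(148.86566185734046)) (np.float64(285.03433329631116), np.float64(269.8756203521998))
```

View pics/w1.png

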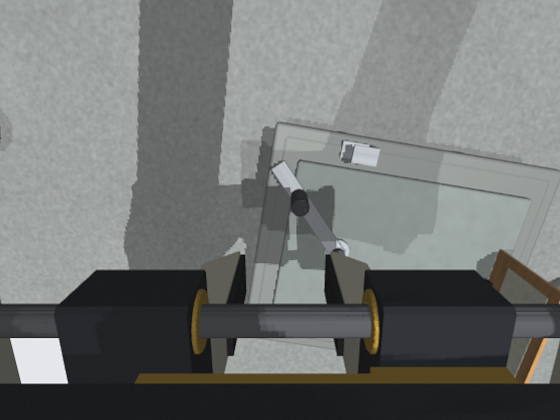

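The wrist view shows the knob top at (300,196), 3 px right and 7 px up of my prediction. The bar runs from (278,170) to the pivot (340,247), and the catch is at (360,153). The knob is therefore near (0.562,-0.169), between the open fingers.

Emit:
{"name": "drive_tool", "arguments": {
  "rows": [-0.3,0.2,-3,0,-0.3,0.2,-6,0,-0.3,0.2,-9,0,-0.3,0.2,-11,0,-0.3,0.2,-12.5,0,-0.3,0.2,-13,0,-0.3,0.2,-13,0],
  "jaw": 0.5
}}

```text
time: 3.73
tcp_pos: [0.5614, -0.167, 0.1056]
ee_rot: [[-0.999, 0.032, -0.003], [0.032, 1.0, 0.001], [0.003, 0.001, -1.0]]
contact_force: [0.4, 0.6, 0.9]
grip_width: 0.0459
```

Run:
```python
from h import *
np.set_printoptions(precision=4,suppress=True)
s=state(); print({k:s[k] for k in ['time','tcp_pos','contact_force','grip_width']})
c,im=snap('top','t2.png')
c=calibration('top')
# refined knob from wrist pic not kept; closed target
piv=np.array([.6203,-.1383]);
for a in (.73,.5,.3,.15,0): print(a,piv+.062*np.array([-np.cos(a-.205),-np.sin(a-.205)]))
```

```text
{'time': 3.7333, 'tcp_pos': array([ 0.5614, -0.167 ,  0.1056]), 'contact_force': array([0.3636, 0.6155, 0.9329]), 'grip_width': 0.045902950187169084}
0.73 [ 0.5666 -0.1694]
0.5 [ 0.561  -0.1563]
0.3 [ 0.5586 -0.1442]
0.15 [ 0.5584 -0.1349]
0 [ 0.5596 -0.1257]
```

Emit:
{"name": "drive_tool", "arguments": {
  "rows": [0,0.8,0,0,0,1.6,0,0,0,2.3,0,0,0,3,0,0,0,3.6,0,0,0,4.2,0,0,0,4.7,0,0,0,5.1,0,0]
}}

```text
time: 4.45
tcp_pos: [0.5626, -0.1171, 0.1068]
ee_rot: [[-0.999, 0.033, 0.0], [0.033, 0.999, 0.0], [-0.0, 0.0, -1.0]]
contact_force: [-0.5, -1.5, 0.4]
grip_width: 0.0461
```

Emit:
{"name": "drive_tool", "arguments": {
  "rows": [0,0.15,0,0,0,0.3,0,0,0,0.4,0,0,0,0.4,0,0]
}}

```text
time: 4.78
tcp_pos: [0.5627, -0.114, 0.1068]
ee_rot: [[-0.999, 0.034, 0.0], [0.034, 0.999, 0.0], [-0.0, 0.0, -1.0]]
contact_force: [-0.7, -0.6, -0.2]
grip_width: 0.0459
```

Force is still light, so I'll keep pushing in small steps until I feel the stop.

Emit:
{"name": "drive_tool", "arguments": {
  "rows": [0,0.15,0,0,0,0.3,0,0,0,0.3,0,0]
}}

```text
time: 5.03
tcp_pos: [0.5627, -0.111, 0.1068]
ee_rot: [[-0.999, 0.034, 0.0], [0.034, 0.999, 0.0], [-0.0, 0.0, -1.0]]
contact_force: [1.1, -1.1, -0.8]
grip_width: 0.0458
```

Emit:
{"name": "drive_tool", "arguments": {
  "rows": [0,0.1,0,0,0,0.2,0,0,0,0.2,0,0]
}}

```text
time: 5.28
tcp_pos: [0.5627, -0.109, 0.1068]
ee_rot: [[-0.999, 0.034, 0.0], [0.034, 0.999, 0.0], [-0.0, 0.0, -1.0]]
contact_force: [0.4, -0.4, -0.2]
grip_width: 0.0457
```

Emit:
{"name": "drive_tool", "arguments": {
  "rows": [0,0.1,0,0,0,0.2,0,0,0,0.2,0,0]
}}

```text
time: 5.53
tcp_pos: [0.5626, -0.1075, 0.1069]
ee_rot: [[-0.999, 0.034, 0.0], [0.034, 0.999, -0.0], [-0.0, -0.0, -1.0]]
contact_force: [1.1, -1.4, 0.0]
grip_width: 0.046
```

Run:
```python
from h import *
c,im=snap('wrist','w2.png')
c2,im2=snap('top','t3.png')
a=cv2.resize(im[60:320,220:480],(380,380));b=cv2.resize(im2[160:240,260:340],(400,400),interpolation=cv2.INTER_CUBIC)
o=np.zeros((400,790,3),np.uint8);o[:380,:380]=a;o[:,385:785]=b
cv2.imwrite('pics/c3.png',o[:,:,::-1])
```

```text
(no output)
```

View pics/c3.png

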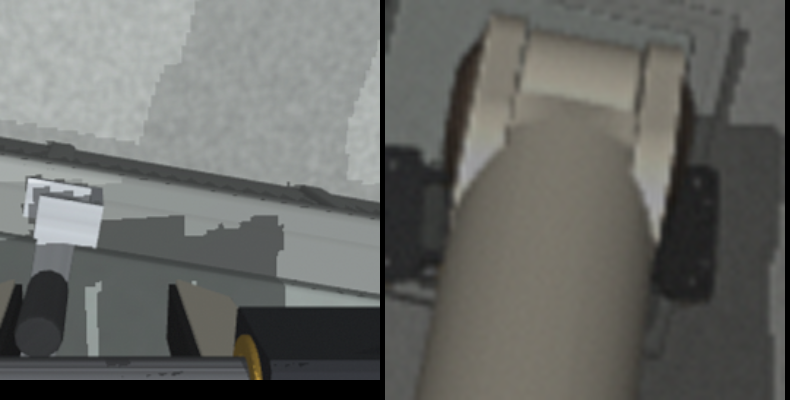

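The wrist crop shows the bar under the catch at about (65,215) in the crop, with the knob against the trailing finger. I'll push on to the stop.

Emit:
{"name": "drive_tool", "arguments": {
  "rows": [0,0.1,0,0,0,0.2,0,0,0,0.2,0,0]
}}

```text
time: 5.88
tcp_pos: [0.5626, -0.1073, 0.1068]
ee_rot: [[-0.999, 0.035, 0.001], [0.035, 0.999, -0.002], [-0.001, -0.002, -1.0]]
contact_force: [2.2, -5.9, -1.2]
grip_width: 0.0459
```

Emit:
{"name": "drive_tool", "arguments": {
  "rows": [0,0.1,0,0,0,0.2,0,0,0,0.2,0,0]
}}

```text
time: 6.13
tcp_pos: [0.5627, -0.1072, 0.1068]
ee_rot: [[-0.999, 0.036, 0.001], [0.036, 0.999, -0.004], [-0.001, -0.004, -1.0]]
contact_force: [2.6, -10.1, -2.1]
grip_width: 0.046
```

The stop is confirmed: the tool stopped at y=-0.107 while the force rose to 10 N. Next I back off, lift and go above the clip.

Emit:
{"name": "drive_tool", "arguments": {
  "rows": [0,-0.6,0,0,0,-1.2,0,0,0,-1.2,2,0,0,-1.2,5,0,0,-1.2,8.5,0,0,-1.2,12,0,0,-1.2,14,0]
}}

```text
time: 6.72
tcp_pos: [0.5636, -0.1147, 0.2506]
ee_rot: [[-0.999, 0.033, 0.004], [0.033, 0.999, 0.0], [-0.004, 0.001, -1.0]]
contact_force: [0.9, 0.8, -0.6]
grip_width: 0.0458
```

Emit:
{"name": "drive_tool", "arguments": {
  "rows": [-1,2.5,0,2,-2.2,6.2,0,4,-3.4,9.9,0,6,-4.6,13.6,0,8,-5.8,17.3,0,9,-7,21,0,10,-8.2,24.7,0,12,-9.4,28.4,0,13],
  "jaw": 1
}}

```text
time: 7.38
tcp_pos: [0.4668, 0.1708, 0.2468]
ee_rot: [[-0.981, -0.194, -0.001], [-0.194, 0.981, 0.0], [0.001, 0.001, -1.0]]
contact_force: [0.4, 0.9, 0.3]
grip_width: 0.0906
```

Emit:
{"name": "drive_tool", "arguments": {
  "rows": [-1.2,3.5,0,0,-2.2,7,0,0,-2.9,9.5,0,0,-2.9,9.5,0,0,-2.9,9.5,0,0]
}}

```text
time: 7.8
tcp_pos: [0.4379, 0.2658, 0.2466]
ee_rot: [[-0.98, -0.197, -0.001], [-0.197, 0.98, 0.0], [0.001, 0.001, -1.0]]
contact_force: [0.7, -0.5, -0.3]
grip_width: 0.0919
```

Run:
```python
from h import *
np.set_printoptions(precision=4,suppress=True)
s=state(); print({k:s[k] for k in ['time','tcp_pos','ee_rot','contact_force','joint_positions','grip_width']})
c,im=snap('wrist','w4.png'); np.save('w4.npy',c['world_from_camera']);print(c)
for t in ['clip']: print(t,[(np.round(d['bbox']).tolist(),round(d['score'],2)) for d in spot_in('wrist',t)][:4])
snap('top','t4.png')
```

```text
{'time': 7.8, 'tcp_pos': array([0.4379, 0.2658, 0.2466]), 'ee_rot': array([[-0.9805, -0.1966, -0.0013],
       [-0.1966,  0.9805,  0.0003],
       [ 0.0012,  0.0006, -1.    ]]), 'contact_force': array([ 0.7487, -0.4826, -0.2761]), 'joint_positions': array([-0.3741,  0.2138, -0.2556,  1.8744,  0.0603,  1.0617,  1.1152]), 'grip_width': 0.09192769375581498}
{'vfov': 58.72161796020336, 'cx': 284.8775750483898, 'cy': 209.83163797063298, 'world_from_camera': array([[-0.1969,  0.9383,  0.2841,  0.3616],
       [ 0.9804,  0.1885,  0.0569,  0.2502],
       [-0.0002,  0.2898, -0.9571,  0.4062],
       [ 0.    ,  0.    ,  0.    ,  1.    ]])}
clip [([349.0, 250.0, 34.0, 55.0], 0.89), ([261.0, 174.0, 55.0, 94.0], 0.56), ([237.0, 42.0, 73.0, 61.0], 0.56)]
```

View pics/w4.png

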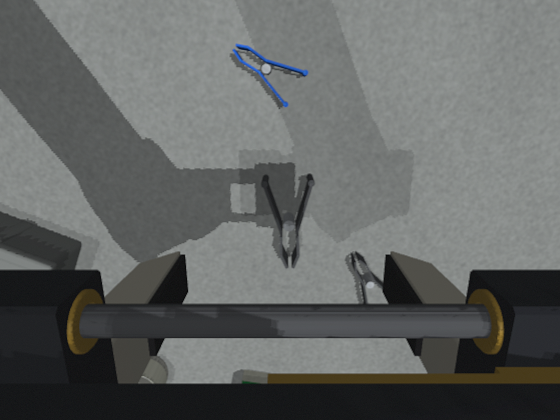

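In the wrist view the large dark clip's tail tops are at (265,178) and (310,177). Its hinge is near (290,230) and its tips near (290,265).

Run:
```python
from h import *
np.set_printoptions(precision=4,suppress=True)
c=calibration('wrist')
P={n:at(c,u,v,.034)[:2] for n,u,v in [('r',265,178),('l',310,177),('h',290,230),('tip',290,264)]}
print(P); mid=(P['r']+P['l'])/2; print('mid',mid,np.linalg.norm(P['l']-P['r']))
d=P['tip']-mid; print('len',np.linalg.norm(d),'yaw',np.degrees(np.arctan2(d[1],d[0])))
d=P['l']-P['r']; print('yaw from tails',np.degrees(np.arctan2(-d[0],d[1])))
im=cv2.imread('pics/w4.png')[150:290,230:400]; cv2.imwrite('pics/c4.png',cv2.resize(im,None,fx=4,fy=4,interpolation=cv2.INTER_CUBIC))
```

```text
{'r': array([0.4448, 0.2422]), 'l': array([0.435 , 0.2868]), 'h': array([0.4949, 0.278 ]), 'tip': array([0.5335, 0.2857])}
mid [0.4399 0.2645] 0.04568472156289691
len 0.09601394048156847 yaw 12.726335950059362
yaw from tails 12.291838565825215
```

View pics/c4.png

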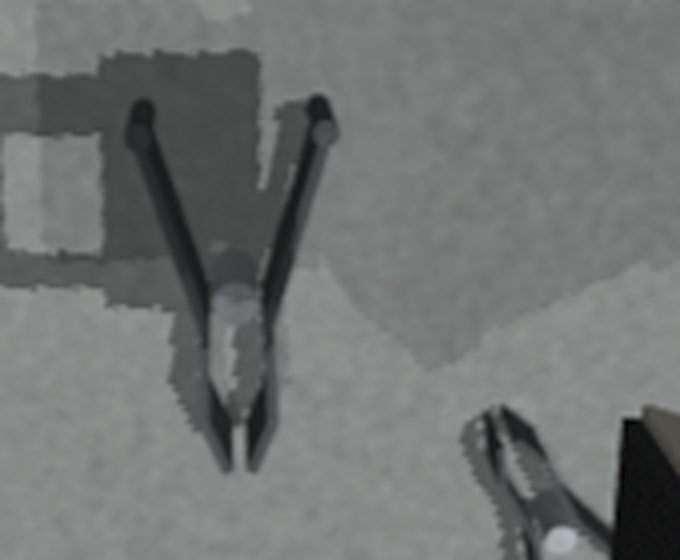

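Emit:
{"name": "drive_tool", "arguments": {
  "rows": [0.5,0,-3.5,1,0.5,0,-7.5,1,0.5,0,-11.5,1,0.5,0,-15.5,1,0.5,0,-19,1,0.5,0,-22,1,0.5,0,-23.6,1,0.5,0,-24.2,1],
  "jaw": 0.85
}}

```text
time: 8.62
tcp_pos: [0.4429, 0.2606, 0.0016]
ee_rot: [[-0.978, -0.206, -0.005], [-0.206, 0.978, -0.004], [0.005, -0.003, -1.0]]
contact_force: [0.5, -0.5, 0.1]
grip_width: 0.0778
```

Run:
```python
from h import *
np.set_printoptions(precision=4,suppress=True)
s=state(); print({k:s[k] for k in ['time','tcp_pos','contact_force','grip_width']})
c,im=snap('wrist','w5.png'); print(proj(c,s['tcp_pos']))
```

```text
{'time': 8.6167, 'tcp_pos': array([0.4429, 0.2606, 0.0016]), 'contact_force': array([ 0.4652, -0.5112,  0.1387]), 'grip_width': 0.07782096797936483}
(np.float64(285.4354329404185), np.float64(269.94297824847297))
```

View pics/w5.png

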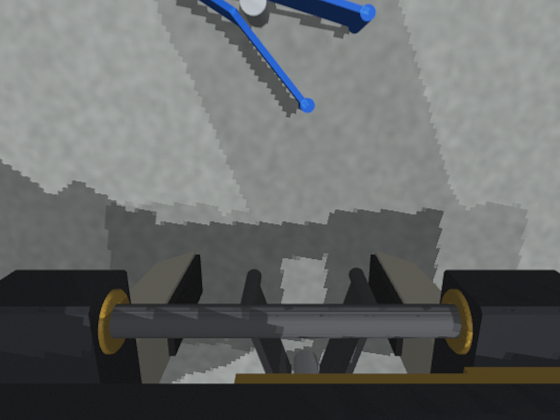

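The rolls are at (254,272) and (357,271), right of the finger centre at about 286. I'll let the arm settle and recompute.

Emit:
{"name": "drive_tool", "arguments": {
  "rows": [0,0,0.2,0,0,0,0.2,0]
}}

```text
time: 8.83
tcp_pos: [0.4459, 0.2639, 0.0082]
ee_rot: [[-0.978, -0.208, 0.002], [-0.208, 0.978, 0.001], [-0.002, 0.001, -1.0]]
contact_force: [1.1, 0.7, 0.3]
grip_width: 0.078
```

Run:
```python
from h import *
np.set_printoptions(precision=4,suppress=True)
s=state(); print({k:s[k] for k in ['time','tcp_pos','ee_rot','contact_force','grip_width']})
c,im=snap('wrist','w6.png')
old=cv2.imread('pics/w5.png'); g=cv2.cvtColor(im,cv2.COLOR_RGB2BGR)
r,t,m,l=0,0,0,0
res=cv2.matchTemplate(g[220:310,200:420],old[255:300,240:270],cv2.TM_CCOEFF_NORMED);print(cv2.minMaxLoc(res))
res=cv2.matchTemplate(g[220:310,300:420],old[255:300,343:373],cv2.TM_CCOEFF_NORMED);print(cv2.minMaxLoc(res))
for u in (254,357): print(at(c,u,274,.034)-s['tcp_pos'])
```

```text
{'time': 8.8333, 'tcp_pos': array([0.4459, 0.2639, 0.0082]), 'ee_rot': array([[-0.9781, -0.2079,  0.0021],
       [-0.2079,  0.9782,  0.001 ],
       [-0.0023,  0.0006, -1.    ]]), 'contact_force': array([1.0786, 0.7247, 0.272 ]), 'grip_width': 0.07799787023025188}
(-0.7370244860649109, 0.9944829344749451, (98, 16), (35, 22))
(-0.4327525794506073, 0.7348745465278625, (90, 0), (35, 23))
[-0.0081 -0.0145  0.0258]
[-0.0166  0.0253  0.0258]
```

Run:
```python
from h import *
np.set_printoptions(precision=4,suppress=True)
s=state(); c=calibration('wrist'); print(s['tcp_pos'],proj(c,s['tcp_pos']))
for f in ('w5','w6'):
    g=cv2.cvtColor(cv2.imread(f'pics/{f}.png'),cv2.COLOR_BGR2GRAY)
    for v in (265,270,275,280,290,298): 
        r=g[v,200:380].astype(int); d=np.where(r<48)[0]+200
        sp=np.split(d,np.where(np.diff(d)>1)[0]+1); print(f,v,[(int(a[0]),int(a[-1])) for a in sp if len(a)>3])
for u in (254,305,357): print(at(c,u,277,0)-s['tcp_pos'])
cv2.imwrite('pics/c6.png',cv2.resize(cv2.imread('pics/w6.png')[230:330,180:400],None,fx=3.5,fy=3.5))
```

```text
[0.4461 0.2642 0.0085] (np.float64(285.40292886818173), np.float64(270.11310507914425))
w5 265 [(370, 379)]
w5 270 [(251, 257), (351, 361), (370, 379)]
w5 275 [(247, 260), (349, 363), (369, 379)]
w5 280 [(246, 260), (351, 365), (369, 379)]
w5 290 [(244, 261), (348, 379)]
w5 298 [(242, 264), (345, 379)]
w6 265 [(242, 255), (343, 357), (370, 379)]
w6 270 [(241, 254), (344, 359), (370, 379)]
w6 275 [(240, 255), (342, 361), (369, 379)]
w6 280 [(238, 257), (340, 363), (369, 379)]
w6 290 [(236, 261), (336, 360), (364, 379)]
w6 298 [(250, 264), (333, 354), (370, 379)]
[ 0.011  -0.0136 -0.0085]
[ 0.0058  0.0112 -0.0085]
[ 0.0004  0.0365 -0.0085]
```

View pics/c6.png

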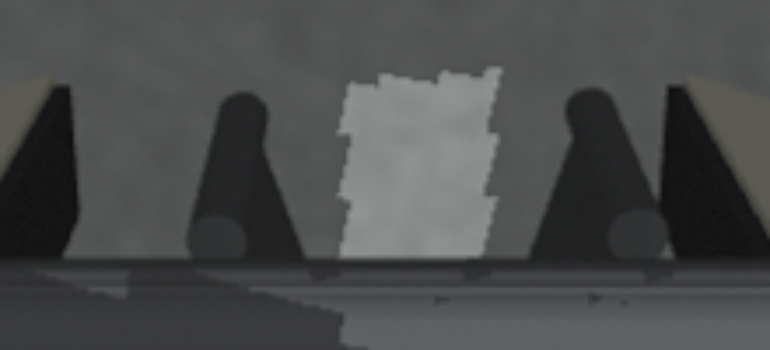

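The crop shows the roll tops at (242,298) and (362,298) in full-image pixels. Their midpoint is right of the finger centre, so I need a small +y shift.

Run:
```python
from h import *
np.set_printoptions(precision=4,suppress=True)
s=state(); c=calibration('wrist'); R=s['ee_rot']
for u,v,z in ((242,298.5,.034),(362.3,297.7,.034),(249.4,263,0),(348,263,0)): 
    w=at(c,u,v,z); print(w, R.T@(w-s['tcp_pos']))
```

```text
[0.4498 0.247  0.034 ] [-0.0001 -0.0176 -0.0255]
[0.4393 0.2945 0.034 ] [ 0.0002  0.0311 -0.0255]
[0.4501 0.247  0.    ] [-0.0003 -0.0177  0.0085]
[0.44   0.2944 0.    ] [-0.0003  0.0308  0.0085]
```

Emit:
{"name": "drive_tool", "arguments": {
  "rows": [-0.2,0.3,-0.2,0,-0.35,0.6,-0.4,0,-0.35,0.6,-0.4,0,-0.35,0.6,-0.4,0]
}}

```text
time: 9.22
tcp_pos: [0.4408, 0.2703, 0.003]
ee_rot: [[-0.978, -0.21, 0.0], [-0.21, 0.978, 0.0], [-0.0, 0.0, -1.0]]
contact_force: [-1.0, 0.8, 0.0]
grip_width: 0.078
```

Emit:
{"name": "drive_tool", "arguments": {
  "rows": [0,0,0,0,0,0,0,0,0,0,0,0,0,0,0,0,0,0,0,0,0,0,0,0,0,0,0,0,0,0,0,0],
  "jaw": 0
}}

```text
time: 9.88
tcp_pos: [0.4409, 0.2697, 0.0027]
ee_rot: [[-0.978, -0.209, -0.0], [-0.209, 0.978, -0.0], [0.0, -0.0, -1.0]]
contact_force: [-0.8, 0.4, 1.1]
grip_width: 0.0292
```

Emit:
{"name": "drive_tool", "arguments": {
  "rows": [0,0,0,0,0,0,0,0,0,0,0,0,0,0,0,0]
}}

```text
time: 10.22
tcp_pos: [0.441, 0.2697, 0.0027]
ee_rot: [[-0.978, -0.209, 0.0], [-0.209, 0.978, -0.0], [-0.0, -0.0, -1.0]]
contact_force: [-0.3, 0.6, -0.3]
grip_width: 0.0136
```

Emit:
{"name": "drive_tool", "arguments": {
  "rows": [0,0,0.5,0,0,0,2,0,0,0,5,0,0,0,9,0,0,0,13,0,0,0,17,0,0,0,20,0,0,0,21,0]
}}

```text
time: 10.88
tcp_pos: [0.4432, 0.2715, 0.2184]
ee_rot: [[-0.978, -0.209, 0.007], [-0.209, 0.978, 0.004], [-0.008, 0.003, -1.0]]
contact_force: [0.2, 1.2, -0.4]
grip_width: 0.0133
```

Run:
```python
from h import *
np.set_printoptions(precision=4,suppress=True)
s=state(); print({k:s[k] for k in ['time','tcp_pos','contact_force','grip_width']})
p=s['tcp_pos']; R=s['ee_rot']
ims=[]
for n in ('wrist','scene','top'):
    c,im=snap(n,f'{n}7.png'); q=p-R[:,0]*.05+np.array([0,0,.013]); u,v=proj(c,q); print(n,u,v)
    h=40 if n!='wrist' else 130
    u=int(np.clip(u,h,560-h));v=int(np.clip(v,h,420-h)); ims.append(cv2.resize(im[v-h:v+h,u-h:u+h],(260,260),interpolation=cv2.INTER_CUBIC))
cv2.imwrite('pics/c7.png',cv2.convertScaleAbs(np.hstack(ims)[:,:,::-1],alpha=1.6))
```

```text
{'time': 10.8833, 'tcp_pos': array([0.4432, 0.2715, 0.2184]), 'contact_force': array([ 0.2319,  1.1688, -0.3692]), 'grip_width': 0.013328323704178626}
wrist 285.4400390438714 378.0235086080115
scene 417.1375164762329 217.38716902912077
top 142.9492212533644 224.3885207515841
```

View pics/c7.png

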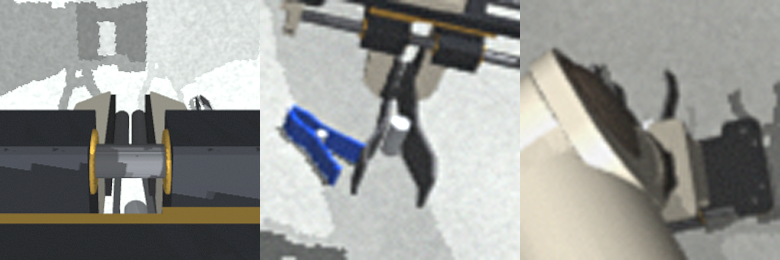

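The clip is held gaping and in line with the gripper; its hinge is at about (287,368) in the wrist picture. Before inserting, I'll raise it over the card and measure the edge from close up.

Emit:
{"name": "drive_tool", "arguments": {
  "rows": [1,-1.5,1,-3,2.5,-3.6,2.5,-6,4.5,-6.5,4,-9,6.5,-9.4,5.5,-12,8.5,-12.3,7,-15,10.5,-15.2,8,-18,12.5,-18.1,8,-21,14.5,-21,8,-24]
}}

```text
time: 11.7
tcp_pos: [0.5862, 0.0568, 0.2912]
ee_rot: [[-0.977, 0.212, -0.003], [0.212, 0.977, -0.001], [0.002, -0.002, -1.0]]
contact_force: [1.0, 0.3, -0.5]
grip_width: 0.0134
```

Emit:
{"name": "drive_tool", "arguments": {
  "rows": [1.5,-2.5,0,0,3,-4.8,0,0,4,-6,0,0,4,-6,0,0,4,-6,0,0,4,-6,0,0]
}}

```text
time: 12.2
tcp_pos: [0.6248, 0.0003, 0.2907]
ee_rot: [[-0.978, 0.207, -0.004], [0.207, 0.978, 0.0], [0.004, -0.0, -1.0]]
contact_force: [0.8, 0.7, -1.5]
grip_width: 0.0133
```

Run:
```python
from h import *
np.set_printoptions(precision=4,suppress=True)
s=state(); print({k:s[k] for k in ['time','tcp_pos','ee_rot','contact_force','grip_width']})
c,im=snap('wrist','w8.png'); print(proj(c,[.625,.0076,.165]),proj(c,[.625,.0076,.085]))
print([(np.round(d['bbox']).tolist(),round(d['score'],2)) for d in spot_in('wrist','card')])
R=s['ee_rot']; w=at(c,287,368,s['tcp_pos'][2]+.031); print('hinge tool',R.T@(w-s['tcp_pos']))
```

```text
{'time': 12.2, 'tcp_pos': array([0.6248, 0.0003, 0.2907]), 'ee_rot': array([[-0.9783,  0.2072, -0.0039],
       [ 0.2072,  0.9783,  0.0005],
       [ 0.0039, -0.0003, -1.    ]]), 'contact_force': array([ 0.7983,  0.6783, -1.5468]), 'grip_width': 0.013339947578165826}
(np.float64(294.1255754865348), np.float64(198.24749463054957)) (np.float64(292.2924081466568), np.float64(177.55297518967268))
[([292.0, 180.0, 7.0, 88.0], 0.86)]
hinge tool [-0.0293  0.0009 -0.0311]
```

View pics/w8.png

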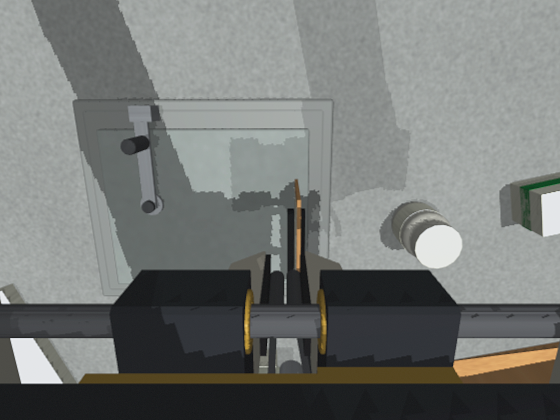

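In this view the latch bar sits in the catch at (140,112). The card's front edge runs from (296,180) to about (300,198), a few px right of my prediction. Next I refine the card edge and the clip's seat in the gripper numerically.

Run:
```python
from h import *
np.set_printoptions(precision=4,suppress=True)
c=calibration('scene'); p=np.array([.4432,.2715,.2184]); R=np.array([[-.978,-.209,0],[-.209,.978,0],[0,0,-1]])
for n,u,v,dz in [('hinge top',420.7,214.5,.031),('tipA low',406.8,235.5,-.003),('tipB low',427.8,239.5,-.003)]:
    w=at(c,u,v,p[2]+dz); print(n,R.T@(w-p))
im=cv2.imread('pics/w8.png').astype(int); b,g,r=im[...,0],im[...,1],im[...,2]
m=(r-b>25)
for v in range(174,268,5):
    d=np.where(m[v,270:330])[0]+270; print(v,(d[0],d[-1]) if len(d) else None,end=' ')
c=calibration('wrist'); s=state(); R=s['ee_rot']
print()
for n,u,v,z in [('foot',296,179,.085),('top',299,198,.165)]: print(n,at(c,u,v,z))
# profile down column for hinge/roll
g=cv2.imread('pics/w8.png',0)
print('col277',g[255:300,277].tolist()); print('col290',g[340:385,290].tolist())
for v in (270,280,290,298,345,355,362,368): print(v,g[v,260:326:3].tolist())
```

```text
hinge top [-0.0549  0.0035 -0.031 ]
tipA low [-0.0933 -0.0136  0.003 ]
tipB low [-0.0902  0.031   0.003 ]
174 None 179 (np.int64(296), np.int64(296)) 184 (np.int64(295), np.int64(297)) 189 (np.int64(295), np.int64(298)) 194 (np.int64(296), np.int64(299)) 199 (np.int64(296), np.int64(300)) 204 (np.int64(296), np.int64(300)) 209 (np.int64(297), np.int64(300)) 214 (np.int64(297), np.int64(300)) 219 (np.int64(297), np.int64(300)) 224 (np.int64(297), np.int64(300)) 229 (np.int64(296), np.int64(300)) 234 (np.int64(296), np.int64(300)) 239 (np.int64(296), np.int64(300)) 244 (np.int64(296), np.int64(300)) 249 (np.int64(296), np.int64(300)) 254 (np.int64(296), np.int64(300)) 259 (np.int64(296), np.int64(300)) 264 (np.int64(296), np.int64(300)) 
foot [0.6281 0.0119 0.085 ]
top [0.6264 0.0124 0.165 ]
col277 [157, 168, 166, 166, 165, 166, 166, 166, 166, 168, 168, 167, 166, 166, 170, 115, 46, 35, 38, 38, 38, 39, 39, 40, 40, 38, 38, 38, 39, 39, 39, 39, 38, 39, 40, 40, 38, 39, 40, 39, 38, 37, 38, 39, 39]
col290 [161, 159, 156, 155, 159, 164, 165, 150, 145, 144, 145, 146, 145, 144, 140, 138, 140, 14
[... 189 characters left out ...]
, 92, 92, 92, 59, 42]
280 [93, 29, 26, 19, 38, 37, 38, 39, 109, 27, 39, 39, 40, 35, 23, 24, 73, 92, 93, 93, 27, 28]
290 [83, 23, 24, 25, 37, 38, 38, 38, 134, 29, 38, 40, 39, 37, 21, 25, 21, 93, 91, 90, 60, 40]
298 [50, 26, 27, 34, 39, 37, 38, 39, 146, 27, 38, 39, 39, 38, 22, 25, 24, 92, 92, 64, 64, 80]
345 [41, 31, 15, 77, 50, 43, 163, 166, 163, 162, 164, 158, 162, 46, 54, 33, 31, 70, 77, 58, 57, 94]
355 [51, 44, 83, 50, 50, 76, 145, 142, 146, 141, 138, 160, 159, 134, 52, 32, 31, 74, 77, 53, 21, 20]
362 [114, 120, 126, 49, 52, 91, 141, 139, 91, 76, 75, 72, 70, 141, 47, 53, 45, 71, 77, 44, 23, 25]
368 [109, 111, 111, 50, 51, 99, 117, 71, 78, 76, 76, 74, 74, 71, 58, 50, 51, 66, 77, 70, 71, 70]
```

Emit:
{"name": "drive_tool", "arguments": {
  "rows": [-2,0.6,0,-0.5,-5,1.4,0,-1,-8,2.3,0,-1.5,-11,3.1,0,-2,-13.8,3.9,0,-2.2,-16,4.5,0,-2.2,-16,4.5,0,-2.2]
}}

```text
time: 12.88
tcp_pos: [0.4613, 0.0473, 0.2928]
ee_rot: [[-0.971, 0.24, -0.002], [0.24, 0.971, 0.0], [0.002, -0.0, -1.0]]
contact_force: [-0.8, -0.3, -1.0]
grip_width: 0.0128
```

Emit:
{"name": "drive_tool", "arguments": {
  "rows": [0,0,-2,0,0,0,-5,0,0,0,-8.5,0,0,0,-12,0,0,0,-15,0,0,0,-17,0,0,0,-18,0,0,0,-18,0]
}}

```text
time: 13.55
tcp_pos: [0.4643, 0.0451, 0.1109]
ee_rot: [[-0.97, 0.243, -0.004], [0.243, 0.97, -0.0], [0.004, -0.001, -1.0]]
contact_force: [-0.0, 0.2, -0.6]
grip_width: 0.0136
```

Emit:
{"name": "drive_tool", "arguments": {
  "rows": [0,0,0,0,0,0,0,0,0,0,0,0,0,0,0,0]
}}

```text
time: 13.88
tcp_pos: [0.4671, 0.045, 0.1141]
ee_rot: [[-0.97, 0.244, 0.003], [0.244, 0.97, 0.0], [-0.003, 0.001, -1.0]]
contact_force: [0.0, 0.5, -0.2]
grip_width: 0.0134
```

Run:
```python
from h import *
np.set_printoptions(precision=4,suppress=True)
s=state(); print({k:s[k] for k in ['time','tcp_pos','ee_rot','contact_force','grip_width']})
snap('scene','s9.png')
```

```text
{'time': 13.8833, 'tcp_pos': array([0.4671, 0.045 , 0.1141]), 'ee_rot': array([[-0.9697,  0.2443,  0.0028],
       [ 0.2443,  0.9697,  0.0004],
       [-0.0026,  0.001 , -1.    ]]), 'contact_force': array([ 0.015 ,  0.4758, -0.2075]), 'grip_width': 0.013439383605546465}
```

Emit:
{"name": "drive_tool", "arguments": {
  "rows": [0.8,-0.2,-0.3,0,2,-0.4,-0.3,0,3.3,-0.7,-0.3,0,4.6,-1,-0.3,0,5.8,-1.2,-0.3,0,7,-1.5,-0.3,0,8,-1.7,-0.3,0,8.5,-1.8,-0.3,0]
}}

```text
time: 14.6
tcp_pos: [0.5528, 0.0261, 0.1098]
ee_rot: [[-0.969, 0.245, 0.001], [0.245, 0.969, -0.0], [-0.001, 0.0, -1.0]]
contact_force: [0.1, -1.2, -1.4]
grip_width: 0.0134
```

Emit:
{"name": "drive_tool", "arguments": {
  "rows": [0,0,0,0,0,0,0,0,0,0,0,0,0,0,0,0]
}}

```text
time: 14.93
tcp_pos: [0.5502, 0.027, 0.1096]
ee_rot: [[-0.97, 0.244, -0.001], [0.244, 0.97, 0.0], [0.001, -0.0, -1.0]]
contact_force: [-0.2, -0.7, -0.3]
grip_width: 0.0132
```

Run:
```python
from h import *
np.set_printoptions(precision=4,suppress=True)
s=state(); print({k:s[k] for k in ['time','tcp_pos','ee_rot','contact_force','grip_width']})
p=s['tcp_pos']; ims=[]
for n,h,w in (('scene',36,48),('top',36,48)):
    c,im=snap(n,f'{n}10.png'); u,v=proj(c,[.615,.013,.125]); u,v=int(u),int(v); print(n,u-w,v-h, proj(c,[.627,.0115,.165]),proj(c,[.627,.0115,.125]))
    ims.append(cv2.resize(im[v-h:v+h,u-w:u+w],(400,300),interpolation=cv2.INTER_CUBIC))
c,im=snap('wrist','w10.png'); ims2=cv2.resize(im[150:390,125:445],(400,300))
o=np.zeros((600,800,3),np.uint8);o[:300,:400]=ims[0];o[:300,400:]=ims[1];o[300:,:400]=ims2
cv2.imwrite('pics/c10.png',cv2.convertScaleAbs(o[:,:,::-1],alpha=1.5))
```

```text
{'time': 14.9333, 'tcp_pos': array([0.5502, 0.027 , 0.1096]), 'ee_rot': array([[-0.9698,  0.244 , -0.0008],
       [ 0.244 ,  0.9698,  0.0001],
       [ 0.0008, -0.0001, -1.    ]]), 'contact_force': array([-0.2283, -0.6891, -0.2815]), 'grip_width': 0.01318149193370008}
scene 233 199 (np.float64(279.19053152233266), np.float64(228.98210660457343)) (np.float64(278.82337687505833), np.float64(238.8615902139446))
top 199 153 (np.float64(247.84944367231702), np.float64(182.46716499396584)) (np.float64(248.3014575965085), np.float64(185.2164499928698))
```

View pics/c10.png

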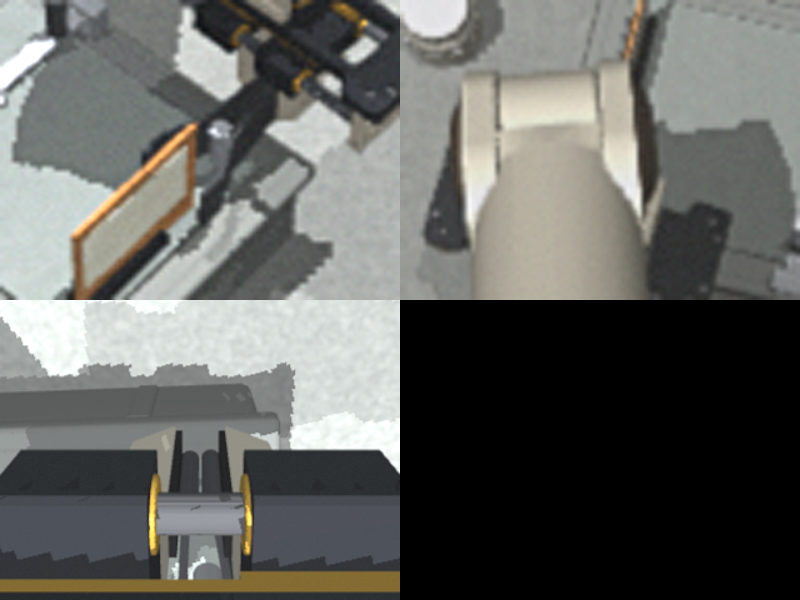

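The scene crop (top left) shows the card's top front corner at scene pixel (280.3,229), against a predicted (279.2,229). One jaw lies on each side of the card: near tip at about (281.7,253), far tip at about (268,236). I'll check the geometry with numbers.

Run:
```python
from h import *
np.set_printoptions(precision=4,suppress=True)
c=calibration('scene'); E=np.array([.627,.0115]); a=np.array([.9785,-.2062]);n=np.array([.2062,.9785])
L=lambda w:(float((w[:2]-E)@a),float((w[:2]-E)@n))
k=96/400
for t,x,y,z in [('card corner',197,125,.165),('hinge top',218,131,.141),('near tip low',203,226,.107),('far tip up',145,155,.141)]:
    w=at(c,233+x*k,199+y*k,z); print(t,w,'along/left of edge',np.round(L(w),4))
s=state();R=s['ee_rot'];h=s['tcp_pos']-R[:,0]*.055+R[:,1]*.0025; print('hinge kin',np.round(L(h),4))
c=calibration('wrist');g=cv2.imread('pics/w10.png',0)
for v in (362,368,371): print(v,g[v,260:326:3].tolist())
```

```text
card corner [0.6258 0.0137 0.165 ] along/left of edge [-0.0017  0.0019]
hinge top [0.6078 0.0183 0.141 ] along/left of edge [-0.0202  0.0026]
near tip low [0.649 0.032 0.107] along/left of edge [0.0173 0.0246]
far tip up [ 0.6433 -0.0097  0.141 ] along/left of edge [ 0.0203 -0.0174]
hinge kin [-0.0229 -0.0003]
362 [105, 108, 174, 49, 53, 70, 86, 170, 99, 79, 78, 76, 75, 101, 52, 54, 47, 75, 80, 46, 24, 23]
368 [110, 109, 149, 51, 53, 129, 171, 76, 81, 80, 79, 77, 76, 74, 60, 53, 54, 68, 79, 73, 72, 73]
371 [106, 85, 151, 50, 53, 114, 171, 76, 82, 80, 78, 76, 76, 75, 65, 53, 54, 53, 80, 64, 71, 70]
```

The card is about 20 mm inside the mouth and nearly centred. I'll make a small nudge, 3 mm deeper and 1 mm to the right, then settle and check.

Emit:
{"name": "drive_tool", "arguments": {
  "rows": [0.1,-0.1,0.1,0,0.3,-0.2,0.1,0,0.3,-0.2,0.1,0,0.3,-0.2,0.1,0,0.3,-0.2,0.1,0,0.3,-0.2,0.1,0,0.3,-0.2,0.1,0,0.3,-0.2,0.1,0]
}}

```text
time: 15.75
tcp_pos: [0.5539, 0.0248, 0.1107]
ee_rot: [[-0.97, 0.244, -0.0], [0.244, 0.97, 0.0], [0.0, 0.0, -1.0]]
contact_force: [-0.1, 0.5, -1.0]
grip_width: 0.0136
```

Run:
```python
from h import *
np.set_printoptions(precision=4,suppress=True)
s=state();R=s['ee_rot']; print(s['time'],s['tcp_pos'],s['contact_force'],s['grip_width'])
E=np.array([.6265,.0125]); a=np.array([.9785,-.2062]);n=np.array([.2062,.9785])
h=(s['tcp_pos']-R[:,0]*.055+R[:,1]*.0025)[:2]-E; print('hinge along/left of edge',h@a,h@n,'clip mid z',s['tcp_pos'][2]-.0027+.017)
```

```text
15.75 [0.5539 0.0248 0.1107] [-0.0607  0.537  -0.9929] 0.013556011511540199
hinge along/left of edge -0.018526151027744363 -0.0025897553698145336 clip mid z 0.12499635510367249
```

Emit:
{"name": "drive_tool", "arguments": {
  "rows": [0,0.1,0,0,0,0.1,0,0,0,0.1,0,0,0,0.1,0,0,0,0.1,0,0,0,0.1,0,0]
}}

```text
time: 16.25
tcp_pos: [0.554, 0.0258, 0.1108]
ee_rot: [[-0.97, 0.244, 0.0], [0.244, 0.97, 0.0], [-0.0, 0.0, -1.0]]
contact_force: [0.6, 0.3, 0.2]
grip_width: 0.0135
```

Run:
```python
from h import *
s=state();print(s['time'],s['tcp_pos'],s['contact_force'],s['grip_width'])
print(finish_job())
```

```text
16.25 [0.55395286 0.02577675 0.11075417] [0.64135289 0.29429309 0.22309863] 0.013467614155736496
the job is handed in; nothing more can be done
None
```

I closed the latch, then picked up the large dark clip by its tails. The job was handed in at 16.25 s with the clip held open around the card's free upright edge.

- **Latch:** I pushed the knob until it stopped moving while the force rose to 10 N. A later wrist picture showed the bar in the catch.
- **Clip position:** A picture just before two last small nudges showed one jaw on each side of the card. From the arm's position at hand-in, the card is about 23 mm inside the mouth and the clip's middle is at 125 mm height. Contact force is under 1 N, so nothing seems to touch.
- **Disagreement on centring:** Before those nudges, the arm's position and the scene camera differed by about 1–3 mm on how well the card is centred. That is small against the several millimetres I estimate are free on each side.
- **Grip width:** The opening reads 13.5 mm, not the 15 mm stated for the fully open stop. The pictures still showed the clip gaping, and the reading held steady.
- **Bystanders:** I never moved near the jar, pack or bottle, but took no final picture to confirm they are where they stood.

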